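# Close the board holder on a circuit board

### The job

Close the board holder on the circuit board: squeeze the sliding jaw's release lever, keep it squeezed while you slide the jaw until it has pushed the board fully home against the far jaw, then let the lever go so that its latch drops right into the first notch that it finds there, the one closest to the board (ease the jaw back a little if the latch has landed between notches). Press gently: do not push hard on the board, do not force the latch, do not drag the board back, and leave the other things on the bench alone. Finish with your hand off the holder.

Things in the scene. Friction and masses are not known exactly. Their poses are not given: they have to be found in the camera images.
- jaw_grip (a point): Grip of the sliding jaw, 85 mm above the bench: midway between the outer faces of a fixed black post (-x side) and the steel release lever (+x side) when squeezed. z up, y the sliding direction to the board, x from post to lever. Over the outsides at this height: 37 mm fully squeezed, about 45 mm with the latch between notches, 58 mm latched. Squeezing takes about 3 N; grip with 20 to 40 N.
- jaw_post (a point): Centre of the fixed post, 13 mm to the -x side of the grip, 85 mm above the bench: 10 mm thick (x), 28 mm wide (y), from 44 to 104 mm above the bench. It can be pushed along y on its 10 mm wide flanks. All of the holder beside post and lever is below 66 mm. Unlatched, the jaw slides with 2 to 3 N of friction and stays where it is left.
- jaw (a joint): Sliding jaw's travel, m: 0 at the end away from the board, 0.118 nearest to the far jaw. The latch locks it in notches 16 mm apart, with about 1 mm play either way. The notches are under the track, out of sight; where they lie is not told: only feel, or the lever's position, shows it.
- lever (a joint): Release lever (paddle 7 mm thick, 28 mm wide, top about 100 mm up), rad: 0 let go, latched, leaning out; 0.32 squeezed to its stop, upright. Below 0.06 latched; about 0.2 let go between notches: pushed along, the jaw drags (about 4 N) until the latch drops in and locks; 0.1 to 0.2 if it hangs on a notch's edge with the board in the way (squeeze again and shift back a little); above 0.25 clear.
- jaw_face (a point): Centre of the sliding jaw's upright face that meets the board, 34 mm above the bench, 26 mm ahead (+y) of the grip. The face is 112 mm wide along x; an overhanging lip (48 to 52 mm above the bench) reaches 22 mm beyond the face, over the board's edge.
- board_centre (a point): Centre of the circuit board: green plate 110 mm (x) by 90 mm (y) by 4 mm, about 0.2 kg, with black and grey parts on top up to 14 mm high, lying loose on the holder's two rails, its underside 30 mm above the bench. Starts between the two jaws, slightly askew.
- board_near (a point): Middle of the board's edge that faces the sliding jaw (45 mm from its centre). Axes as the board.
- board_far (a point): Middle of the board's edge that faces the far jaw (45 mm from its centre).
- far_face (a point): Centre of the far jaw's face, 112 mm wide along x, against which the board is to be pushed home. The far jaw is bolted down on the rails (top at 52 mm, two round black knobs to 64 mm above the bench); its place along the holder differs. y points along the slide, away from the board.
- frame: The holder: aluminium base 148 mm (x) by 300 mm (y) bolted to the bench, with two side rails and a track between them. Origin at the centre of its underside; y is the sliding direction, z up.
- spool: Bystander: metal solder spool, 52 mm across, 35 mm high, standing. Origin at the centre of its underside.
- flux_bottle: Bystander: white plastic bottle, 36 mm across, 85 mm high, standing. Origin at the centre of its underside.
- driver: Bystander: small screwdriver with black handle, 160 mm long, lying. Its x axis runs along it.

How it is judged:
By the outcome, as a careful person would: the job done as asked, in the order asked, and still so for the second after the job is handed in, with the robot touching nothing.
It also fails if it takes over 64 s, if anything falls off the work surface, if the arm or the gripper's body presses on something with over 40 N, if the wrist force passes 120 N, or if a joint passes its speed limit or range.

### The arm

A 6-joint arm with a two-finger parallel gripper is mounted at the origin on the work surface. World frame = base frame: x ahead of the robot, y to its left, z up, the work surface at z = 0. Lengths are in mm, angles in degrees, forces in N, time in s.
With the tool pointing down it reaches from about 300 to 850 mm from the base axis. Payload 4.2 kg.
Tool frame: the origin (TCP) lies at the very end of the fingers, on their centre line; the grasp point (between the pads) lies 19 mm behind it; z points along the fingers, y is the line along which they close (so a half turn about z gives the same grasp; the last joint's range is limited). The gripper opens to 91 mm and grips with 3 to 60 N. Pads are 32 mm wide; open, the fingers measure 118 mm over their backs; the gripper's body (76 mm by 178 mm) begins 60 mm behind the grasp point.
Start: joints at [65.947, 18.312, 89.639, -0, 72.044, -1.146], TCP at [223.813, 529.67, 213.976] pointing down, gripper open.
Joint ranges: [-177.97, 177.97], [-48.28, 115.42], [12.27, 149.76], [-77.06, 257.06], [2.81, 150.46], [-146.56, 146.56]. Speed limits (degrees/s): [147.25, 147.25, 180, 180, 180, 180].

### API

Orientations are given as [roll, pitch, yaw] about the fixed x, y, z axes, in that order (R = Rz(yaw) Ry(pitch) Rx(roll)).
In Python, from workcell import env, eyes gives the robot as it stands.
- The arm moves only by the tool send_rows, never from a script. Its argument "targets" is text: rows parted by semicolons, each of 7 numbers parted by spaces: the shift along the tool's x, y, z in m, then the turn, a rotation vector about the tool's x, y, z in degrees, then the opening in per cent of the stroke, from 0 (shut) to 100 (fully open). A call has 1 to 12 rows; each row is the pose to reach, as a shift and turn from the pose commanded when the call began, along the tool's axes at that moment; what a row does not reach only later rows make up. A row lasts 1/12 s, in which the tool goes at most 41.7 mm and 7.16 degrees, less where a joint would pass 70% of its speed; a pose out of reach is approached as far as the arm can. A call with a gripper value outside its range is refused whole. The fingers move at their own pace and stop on an object; "grip_force" is the grip in N (left out, the last holds). Time passes only in rows, so rows that repeat a pose let the fingers close. It gives the time, the measured TCP pose, the force, the opening and the grip force at its end, in the units of the state.
- env.state(): the state, without advancing time (a new reading comes with each control period).
- eyes.grab_frame(name): name is "scene" or "top" or "wrist"; returns a dict with "image" (400x640x3 uint8, blue, green, red), "fovy" (degrees; the focal length in pixels is half the picture's height over the tangent of half this angle, whatever the lens; pixels are square), "cx", "cy" (the principal point, pixels), "D" ([k1, k2, p1, p2, k3] as OpenCV has them; the pictures are not rectified), "eye" and "attitude" of the camera in the world. Camera axes: x right, y up, looking along -z (the intrinsics and any distortion apply to the point x, -y, -z); pixel columns grow to the right and rows downward; lengths in mm; the calibration is good to about 2 mm. A picture is of the moment at which its call begins. There is no depth.
- env.job_done(): hands the job in; it is judged then, once.
The state is a dict: "time_s": time; "qpos": joint angles; "qvel": joint speeds; "effort": joint torques, N m; "ee_pos": TCP position; "ee_rot": TCP orientation; "force": force on the tool from outside, world axes, zero at the start; "torque": the same for the moment, N m; "gripper_width": finger opening in mm; "gripper_force": force on a finger pad.
Only numpy, scipy, OpenCV 4.12 (cv2) and the standard library are available. Lean on these libraries where they do the work, as an engineer would, in place of code of your own. Each camera call takes 0.05 s, during which the arm holds its last target. There are 200 camera calls.

## Working session

There is one attempt and no reset: what is moved stays moved. The work goes in short steps, Python scripts to look and compute and a tool call to move; the robot and the scene stay as the last step left them, time stands still between calls to the robot, and variables do not carry over. Pictures are saved under pics/ and viewed, at most 10 in all, crops included, and the job is handed in when it is done.

Besides the shell and the picture viewer there is one more tool, called after ">>>" as name(argument=value, ...) on one line, values as JSON. send_rows: Moves the arm, as the interface text tells. Its arguments: {"type":"object","properties":{"targets":{"type":"string"},"grip_force":{"type":"number"}},"required":["targets"]}

```bash
mkdir -p pics; ls; cat > h.py <<'E'
import numpy as np, cv2
from workcell import env, eyes
from scipy.spatial.transform import Rotation as R
def cam(f):
    h=f["image"].shape[0]; fl=h/2/np.tan(np.radians(f["fovy"])/2)
    K=np.array([[fl,0,f["cx"]],[0,fl,f["cy"]],[0,0,1]])
    a=np.array(f["attitude"],float)
    Rm=a if a.shape==(3,3) else R.from_euler('xyz',a,degrees=True).as_matrix()
    return K,np.array(f["D"],float),np.array(f["eye"],float),Rm
def ray(f,px):
    K,D,e,Rm=cam(f)
    p=cv2.undistortPoints(np.array(px,float).reshape(-1,1,2),K,D).reshape(-1,2)
    return e,(Rm@np.c_[p[:,0],-p[:,1],-np.ones(len(p))].T).T
def onz(f,px,z):
    e,d=ray(f,px); return e+d*((z-e[2])/d[:,2])[:,None]
def proj(f,P):
    K,D,e,Rm=cam(f); c=(Rm.T@(np.array(P,float).reshape(-1,3)-e).T).T*[1,-1,-1]
    return cv2.projectPoints(c,np.zeros(3),np.zeros(3),K,D)[0].reshape(-1,2)
E
python3 - <<'E'
from h import *
import pickle
for n in("scene","top","wrist"):
    f=eyes.grab_frame(n); cv2.imwrite(f"pics/{n}0.png",f["image"]); pickle.dump(f,open(f"{n}0.pkl","wb"))
    print(n,{k:v for k,v in f.items() if k!="image"})
print(env.state())
E
```

```text
pics
scene {'fovy': 57.26435776998887, 'cx': 318.9031036843029, 'cy': 199.0596713260726, 'D': array([-0.00925342,  0.        ,  0.        ,  0.        ,  0.        ]), 'eye': array([ 940.97683625, -265.34356968,  532.30450945]), 'attitude': array([47.95599271, -0.77518826, 50.85894378])}
top {'fovy': 54.718955288628756, 'cx': 319.30042633262065, 'cy': 198.79385647735413, 'D': array([0.02566586, 0.        , 0.        , 0.        , 0.        ]), 'eye': array([411.80366193,  40.94515483, 776.63457099]), 'attitude': array([ 12.17430213,  -0.10599751, -75.76684682])}
wrist {'fovy': 61.86982708101316, 'cx': 317.7495278785591, 'cy': 201.99389903882815, 'D': array([0.0080269, 0.       , 0.       , 0.       , 0.       ]), 'eye': array([156.57809211, 556.97568438, 383.78455663]), 'attitude': array([-15.12506665,   0.06993452,  67.07610181])}
{'time_s': 0.15, 'qpos': array([ 6.59473802e+01,  1.83426326e+01,  8.96883344e+01,  8.39538002e-04,
        7.20443713e+01, -1.14508109e+00]), 'qvel': array([ 0.08222743, -0.09677031, -0.14564452,  0.00060433,  0.02692977,
       -0.08967396]), 'effort': array([ 1.02656943e-04, -4.12774909e+01, -2.32155257e+01,  7.25995470e-02,
        4.34797467e-02, -1.13945930e-04]), 'ee_pos': array([223.65372663, 529.3225796 , 213.33303939]), 'ee_rot': array([-1.79924693e+02, -2.30371625e-03,  1.57092200e+02]), 'force': array([-0.11321074,  0.33534073,  0.52681032]), 'torque': array([-0.01216133, -0.0497744 , -0.00187966]), 'gripper_force': 0.0, 'gripper_width': 91.5877983149105}
```

View pics/top0.png

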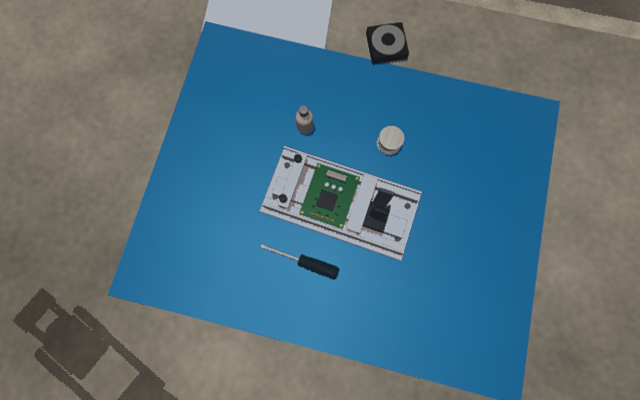

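View pics/scene0.png

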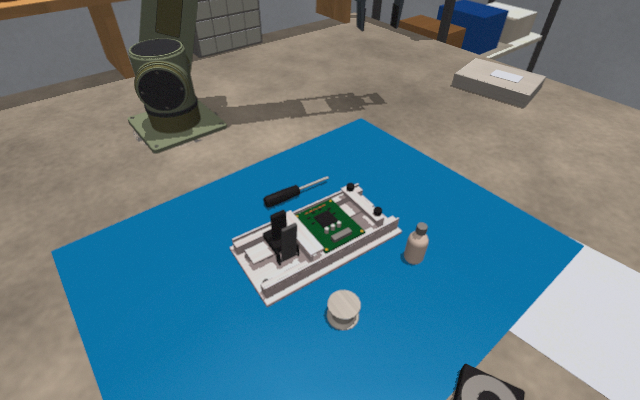

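The top view shows the holder at about (262..421, 147..259), with the far jaw on the left, the board at (330,195) and the post and lever at about (380,208). The screwdriver lies at (300,262), the bottle at (305,120) and the spool at (391,140). The scene view shows the post at (279,225) and the lever at (289,242).

```bash
python3 - <<'E'
from h import *
import pickle
t=pickle.load(open("top0.pkl","rb"));s=pickle.load(open("scene0.pkl","rb"))
a=cv2.resize(t["image"][140:265,255:430],None,fx=4,fy=4,interpolation=cv2.INTER_CUBIC)
b=cv2.resize(s["image"][175:300,225:405],None,fx=4,fy=4,interpolation=cv2.INTER_CUBIC)
cv2.imwrite("pics/tc.png",a);cv2.imwrite("pics/sc.png",b)
E
```

```text
(no output)
```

View pics/tc.png

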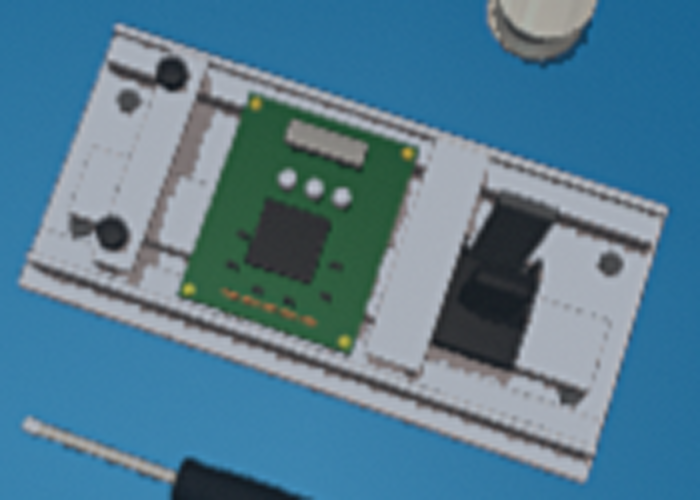

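View pics/sc.png

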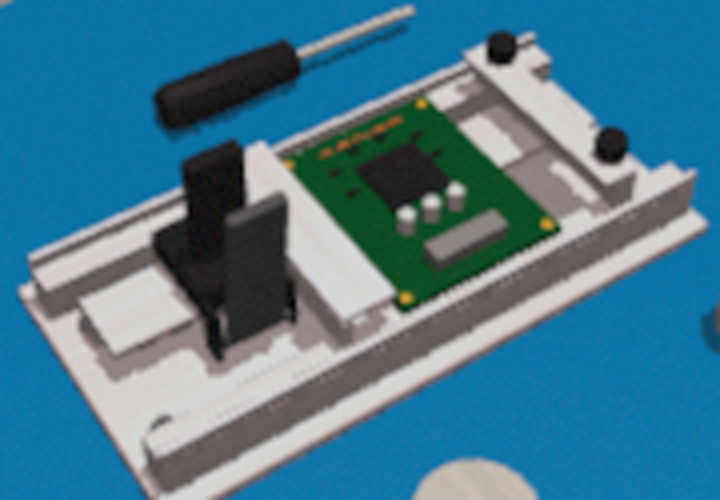

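The crops show the holder's corners, the post (behind, in scene crop (215,150)), and the lever top (257,200), plus the board corners. I'll turn these into positions.

```bash
python3 - <<'E'
from h import *
import pickle
np.set_printoptions(precision=1,suppress=True)
t=pickle.load(open("top0.pkl","rb"));s=pickle.load(open("scene0.pkl","rb"))
T=lambda p:np.array(p,float)/4+[255,140]-.375
S=lambda p:np.array(p,float)/4+[225,175]-.375
print("base T z6",onz(t,T([(115,28),(665,210),(587,480),(22,285)]),6)[:,:2].tolist())
c=onz(s,S([(20,290),(150,500),(707,222)]),6);print("base S z6",c[:,:2])
for z in(0,6):
  q=onz(t,T([(115,28),(665,210),(587,480),(22,285)]),z);print(z,np.linalg.norm(np.roll(q,-1,0)-q,axis=1))
bt=onz(t,T([(250,92),(418,145),(350,355),(180,295)]),34);print("board T",bt[:,:2],np.linalg.norm(np.roll(bt,-1,0)-bt,axis=1),bt.mean(0))
bs=onz(s,S([(563,232),(405,308),(283,160),(425,95)]),34);print("board S",bs[:,:2],bs.mean(0))
print("lip jaw T z52",onz(t,T([(433,135),(490,152),(418,375),(365,360)]),52)[:,:2])
print("lip jaw S",onz(s,S([(395,295),(265,143),(345,318)]),52)[:,:2])
print("far jaw S",onz(s,S([(605,195),(465,55),(637,170),(500,35)]),52)[:,:2])
print("far jaw T",onz(t,T([(207,68),(133,280)]),52)[:,:2])
print("post S z104",onz(s,S([(185,158),(240,142),(190,165)]),104)[:,:2])
print("lever S z100",onz(s,S([(228,212),(287,197)]),100)[:,:2])
print("lever T z100",onz(t,T([(500,197),(557,213)]),100)[:,:2])
print("post T z104",onz(t,T([(475,268),(538,285),(460,285),(525,315)]),104)[:,:2])
E
```

```text
base T z6 [[663.3207692408771, 181.0693102897579], [637.9728145435113, -117.42561948467912], [494.2876896213353, -106.41873856055676], [519.5594759234621, 190.38425754708302]]
base S z6 [[ 493.4 -106.7]
 [ 626.2 -120.2]
 [ 664.3  178.5]]
0 [301.9 145.2 300.2 145.2]
6 [299.6 144.1 297.9 144.1]
board T [[638.3 101.5]
 [632.2  13.6]
 [521.6  21.8]
 [529.8 109. ]] [ 88.  110.9  87.6 108.7] [580.5  61.5  34. ]
board S [[641.7  97.7]
 [630.9  11.4]
 [523.3  24.5]
 [530.1 109.2]] [581.5  60.7  34. ]
lip jaw T z52 [[633.6   8.4]
 [632.  -20.3]
 [517.6 -10.9]
 [518.4  14.9]]
lip jaw S [[634.    2.7]
 [523.9  14.2]
 [630.6 -21.7]]
far jaw S [[648.1 115.8]
 [534.5 131.3]
 [646.  139.2]
 [533.7 156. ]]
far jaw T [[639.5 123.5]
 [528.4 130.9]]
post S z104 [[555.7 -47.5]
 [562.  -24. ]
 [560.5 -48.2]]
lever S z100 [[589.  -49.2]
 [597.  -25.4]]
lever T z100 [[598.1 -25.1]
 [597.1 -51.5]]
post T z104 [[562.6 -20.9]
 [562.  -49.6]
 [553.5 -16.2]
 [547.4 -46.8]]
```

Jaw grip is at about (573,-37), the frame is yawed about -4.8°, and the lever sits at about 45 mm, so the latch is between notches. Next I compute the hover move.

```bash
cat >> h.py <<'E'
def go(x,y,z,yaw=None):
    s=env.state(); r=R.from_euler('xyz',s["ee_rot"],degrees=True)
    tgt=R.from_euler('xyz',[180,0,yaw if yaw is not None else s["ee_rot"][2]],degrees=True)
    print("shift",np.round(r.inv().apply(np.array([x,y,z])-s["ee_pos"])/1000,4),"rot",np.round((r.inv()*tgt).as_rotvec(degrees=True),2),"t",s["time_s"])
E
python3 -c "
from h import *
go(573,-37,170,85.2)"
```

```text
shift [-0.5422 -0.3856  0.0438] rot [-7.000e-02  5.000e-02  7.189e+01] t 0.15
```

>>> send_rows(targets="-0.542 -0.386 0.044 0 0 72 100; -0.542 -0.386 0.044 0 0 72 100; -0.542 -0.386 0.044 0 0 72 100; -0.542 -0.386 0.044 0 0 72 100; -0.542 -0.386 0.044 0 0 72 100; -0.542 -0.386 0.044 0 0 72 100; -0.542 -0.386 0.044 0 0 72 100; -0.542 -0.386 0.044 0 0 72 100; -0.542 -0.386 0.044 0 0 72 100; -0.542 -0.386 0.044 0 0 72 100; -0.542 -0.386 0.044 0 0 72 100; -0.542 -0.386 0.044 0 0 72 100")

```text
time_s: 1.15
ee_pos: [486.0, 102.9, 180.8]
ee_rot: [-180.0, -0.0, 85.1]
force: [0.2, 0.5, 0.5]
gripper_width: 91.4
gripper_force: 0.0
```

```bash
python3 -c "
from h import *
print(env.state()['ee_pos'],env.state()['ee_rot']);go(573,-37,170,85.2)"
```

```text
[486.01009838 102.90505182 180.79356058] [-1.79995439e+02 -1.03621683e-02  8.50592976e+01]
shift [-0.1319  0.0987  0.0108] rot [-0.   -0.01 -0.14] t 1.15
```

>>> send_rows(targets="-0.12 0.09 0.01 0 0 0 100; -0.12 0.09 0.01 0 0 0 100; -0.12 0.09 0.01 0 0 0 100; -0.12 0.09 0.01 0 0 0 100; -0.12 0.09 0.01 0 0 0 100; -0.12 0.09 0.01 0 0 0 100; -0.12 0.09 0.01 0 0 0 100; -0.12 0.09 0.01 0 0 0 100")

```text
time_s: 1.82
ee_pos: [564.2, -21.2, 170.9]
ee_rot: [-180.0, -0.0, 85.2]
force: [0.1, -0.2, 0.4]
gripper_width: 91.0
gripper_force: 0.0
```

```bash
python3 - <<'E'
from h import *
import pickle
print(env.state()['ee_pos'],env.state()['force']);go(573,-37,69,85.2)
f=eyes.grab_frame("wrist");pickle.dump(f,open("w1.pkl","wb"));cv2.imwrite("pics/w1.png",f["image"])
print(f["eye"],f["attitude"])
print(proj(f,[[554,-37,104],[564,-37,104],[573,-37,85],[600,-37,100]]))
E
```

```text
[564.15749716 -21.2207456  170.94158698] [ 0.10080726 -0.21481165  0.3898183 ]
shift [-0.015   0.0102  0.1019] rot [-0.04 -0.03 -0.03] t 1.8167
[570.74699065  50.63739667 341.56075259] [-15.04683572  -0.01768155  -4.85310383]
[[305.39401304 233.75571913]
 [318.56739346 232.70044464]
 [329.57374622 223.64163086]
 [365.45124366 227.12746796]]
```

View pics/w1.png

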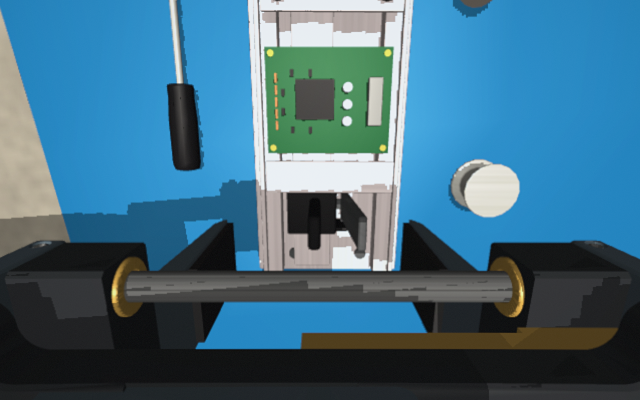

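The wrist view shows the post at about (314,222), the lever at about (361,232), the board at (265..395, 47..153) and the jaw lip between rows 161 and 193. I'll zoom in.

```bash
python3 - <<'E'
from h import *
import pickle
f=pickle.load(open("w1.pkl","rb"))
a=np.clip(f["image"][150:270,250:410].astype(float)*1.5,0,255).astype(np.uint8)
cv2.imwrite("pics/w1c.png",cv2.resize(a,None,fx=5,fy=5,interpolation=cv2.INTER_CUBIC))
E
```

```text
(no output)
```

View pics/w1c.png

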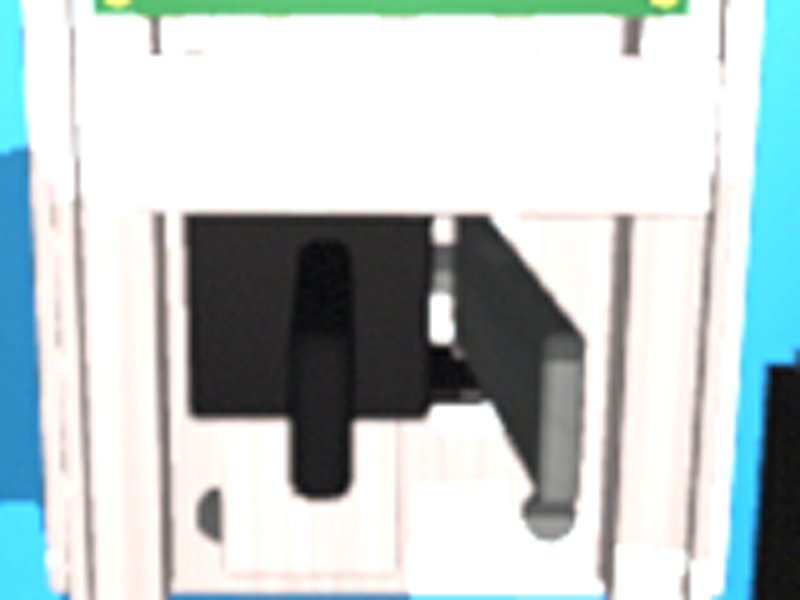

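```bash
python3 - <<'E'
from h import *
import pickle
np.set_printoptions(precision=1,suppress=True)
f=pickle.load(open("w1.pkl","rb"))
C=lambda p:np.array(p,float)/5+[250,150]-.4
print("post",onz(f,C([(291,330),(352,330),(291,493),(352,493)]),104))
print("lever",onz(f,C([(547,335),(583,335),(540,503),(577,503)]),100))
print("lip",onz(f,C([(85,52),(710,55),(82,210),(708,212)]),52))
print("board",onz(f,C([(95,13),(690,13)]),34))
g=f["image"]
print("far col", g[0:60,330].mean(1).astype(int).tolist())
print("far top edge row10",onz(f,[(255,11),(400,10)],52))
print("board far", onz(f,[(265,47),(394,47)],34))
E
```

```text
post [[557.1 -22.8 104. ]
 [566.2 -23.6 104. ]
 [554.7 -48.9 104. ]
 [564.  -49.6 104. ]]
lever [[595.5 -28.2 100. ]
 [601.  -28.6 100. ]
 [593.  -55.5 100. ]
 [598.7 -56.  100. ]]
lip [[523.2  14.5  52. ]
 [631.4   4.8  52. ]
 [519.1 -13.5  52. ]
 [630.2 -23.3  52. ]]
board [[522.9  19.2  34. ]
 [631.7   9.9  34. ]]
far col [235, 236, 235, 236, 236, 236, 236, 236, 236, 238, 219, 100, 147, 177, 178, 176, 176, 177, 177, 176, 176, 174, 182, 235, 238, 237, 237, 237, 237, 237, 237, 237, 237, 238, 237, 237, 237, 237, 238, 238, 237, 238, 238, 238, 239, 239, 203, 134, 109, 108, 109, 110, 110, 110, 109, 109, 109, 110, 110, 109]
far top edge row10 [[528.7 130.3  52. ]
 [640.9 121.4  52. ]]
board far [[530.8 107.5  34. ]
 [639.7  98.2  34. ]]
```

```bash
python3 -c "
from h import *
go(573.5,-38,112,85.2)"
```

```text
shift [-0.0161  0.0107  0.0591] rot [-0.01 -0.02 -0.01] t 1.8667
```

>>> send_rows(targets="-0.016 0.0107 0.02 0 0 0 100; -0.016 0.0107 0.04 0 0 0 100; -0.016 0.0107 0.059 0 0 0 100; -0.016 0.0107 0.059 0 0 0 100; -0.016 0.0107 0.059 0 0 0 100; -0.016 0.0107 0.059 0 0 0 100")

```text
time_s: 2.37
ee_pos: [574.8, -38.5, 113.2]
ee_rot: [179.9, -0.0, 85.2]
force: [0.1, 0.3, 0.2]
gripper_width: 91.0
gripper_force: 0.0
```

```bash
python3 -c "
from h import *
go(573.5,-38,69,85.2)"
```

```text
shift [ 0.0004 -0.0014  0.0442] rot [ 0.11 -0.01 -0.04] t 2.3667
```

Descend slowly, then close to about 50 mm and see.

>>> send_rows(targets="0 -0.001 0.01 0 0 0 100; 0 -0.001 0.02 0 0 0 100; 0 -0.001 0.032 0 0 0 100; 0 -0.001 0.044 0 0 0 100; 0 -0.001 0.044 0 0 0 80; 0 -0.001 0.044 0 0 0 65; 0 -0.001 0.044 0 0 0 55; 0 -0.001 0.044 0 0 0 55; 0 -0.001 0.044 0 0 0 55", grip_force=20)

```text
time_s: 3.12
ee_pos: [573.7, -39.2, 68.7]
ee_rot: [179.9, -0.0, 85.1]
force: [-0.3, -0.4, -0.3]
gripper_width: 60.4
gripper_force: 0.0
```

```bash
python3 -c "
from h import *
go(573.5,-38,69,85.2)
e=eyes.grab_frame('scene');cv2.imwrite('pics/s2.png',cv2.resize(e['image'][130:300,200:410],None,fx=3,fy=3))"
```

```text
shift [ 0.0011 -0.0003 -0.0003] rot [ 0.09 -0.   -0.11] t 3.1167
```

View pics/s2.png

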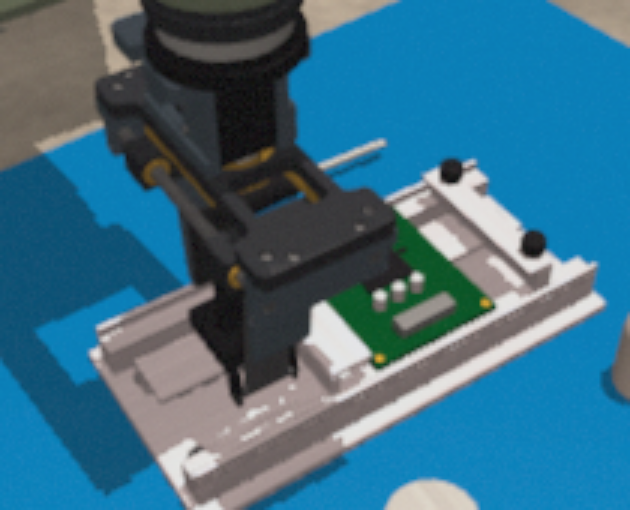

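The fingers straddle the post and lever, with the board and far jaw in view at right. Squeeze now.

>>> send_rows(targets="0 0 0 0 0 0 45; 0 0 0 0 0 0 40; 0 0 0 0 0 0 32; 0 0 0 0 0 0 32; 0 0 0 0 0 0 32; 0 0 0 0 0 0 32; 0 0 0 0 0 0 32", grip_force=25)

```text
time_s: 3.75
ee_pos: [572.7, -39.1, 68.6]
ee_rot: [-180.0, -0.0, 85.1]
force: [-2.7, 0.4, 4.9]
gripper_width: 36.2
gripper_force: 25.0
```

>>> send_rows(targets="0.002 -0.0007 0 0 0 0 32; 0.004 -0.0007 0 0 0 0 32; 0.007 -0.0007 0 0 0 0 32; 0.010 -0.0007 0 0 0 0 32; 0.013 -0.0007 0 0 0 0 32; 0.016 -0.0007 0 0 0 0 32; 0.019 -0.0007 0 0 0 0 32; 0.022 -0.0007 0 0 0 0 32")

```text
time_s: 4.42
ee_pos: [574.7, -17.4, 68.6]
ee_rot: [179.9, 0.0, 85.1]
force: [-1.2, -2.0, 6.3]
gripper_width: 35.9
gripper_force: 25.0
```

>>> send_rows(targets="0.002 0 0 0 0 0 32; 0.004 0 0 0 0 0 32; 0.006 0 0 0 0 0 32; 0.008 0 0 0 0 0 32; 0.010 0 0 0 0 0 32; 0.012 0 0 0 0 0 32; 0.014 0 0 0 0 0 32; 0.014 0 0 0 0 0 32")

```text
time_s: 5.08
ee_pos: [575.9, -3.5, 68.6]
ee_rot: [179.9, 0.0, 85.1]
force: [-1.1, -2.3, 5.5]
gripper_width: 36.2
gripper_force: 25.0
```

```bash
python3 - <<'E'
from h import *
import pickle
f=eyes.grab_frame("wrist");pickle.dump(f,open("w2.pkl","wb"))
t=eyes.grab_frame("scene");pickle.dump(t,open("s3.pkl","wb"))
a=cv2.resize(f["image"][0:230,220:440],None,fx=2,fy=2)
b=cv2.resize(t["image"][160:275,270:410],None,fx=4,fy=4)[:460,:360+200]
o=np.zeros((460,800,3),np.uint8);o[:460,:440]=a;o[:,440:]=cv2.resize(t["image"][165:275,315:401],(360,460))
cv2.imwrite("pics/c3.png",o)
E
```

```text
(no output)
```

View pics/c3.png

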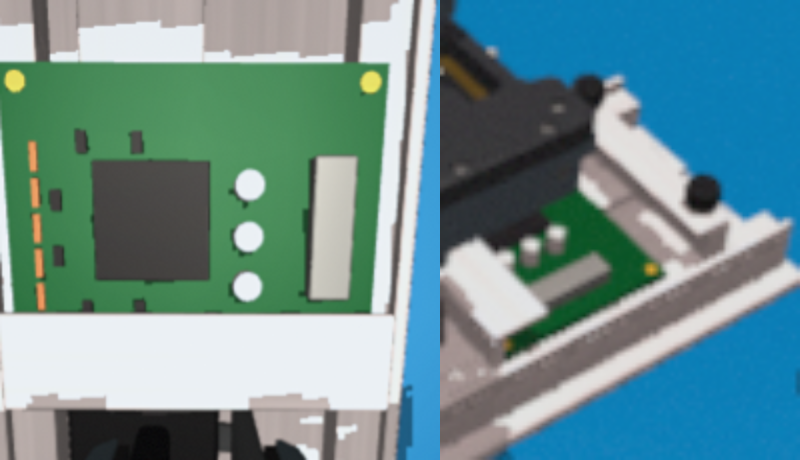

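The jaw now covers the board's near edge and the board lies square, its far edge at wrist row 31. The far jaw is still clear of it.

```bash
python3 - <<'E'
from h import *
import pickle
f=pickle.load(open("w2.pkl","rb"))
print("board far",onz(f,[(221,31),(317,31),(412,31)],34), "lip", onz(f,[(317,156)],52),env.state()['ee_pos'])
print("far jaw face px",proj(f,[[585,126,34]]))
E
```

```text
board far [[532.66463904 116.43095459  34.        ]
 [586.01123516 111.92438087  34.        ]
 [638.84878884 107.34811073  34.        ]] lip [[580.20482383  44.82790364  52.        ]] [575.89629117  -3.49296673  68.59589429]
far jaw face px [[312.93813852   2.87613052]]
```

>>> send_rows(targets="0.002 0 0 0 0 0 32; 0.004 0 0 0 0 0 32; 0.006 0 0 0 0 0 32; 0.008 0 0 0 0 0 32; 0.009 0 0 0 0 0 32; 0.009 0 0 0 0 0 32")

```text
time_s: 5.68
ee_pos: [576.7, 5.3, 68.6]
ee_rot: [179.9, 0.1, 85.1]
force: [-0.5, -2.3, 5.3]
gripper_width: 35.8
gripper_force: 25.0
```

>>> send_rows(targets="0.0005 0 0 0 0 0 32; 0.001 0 0 0 0 0 32; 0.0015 0 0 0 0 0 32; 0.002 0 0 0 0 0 32; 0.002 0 0 0 0 0 32")

```text
time_s: 6.1
ee_pos: [576.8, 7.1, 68.6]
ee_rot: [179.9, 0.1, 85.1]
force: [-1.1, -3.5, 5.8]
gripper_width: 36.1
gripper_force: 25.0
```

>>> send_rows(targets="0.0005 0 0 0 0 0 32; 0.001 0 0 0 0 0 32; 0.001 0 0 0 0 0 32")

```text
time_s: 6.35
ee_pos: [576.9, 8.1, 68.6]
ee_rot: [179.9, 0.1, 85.1]
force: [-1.3, -3.7, 6.8]
gripper_width: 36.0
gripper_force: 25.0
```

>>> send_rows(targets="0.0005 0 0 0 0 0 32; 0.001 0 0 0 0 0 32; 0.001 0 0 0 0 0 32")

```text
time_s: 6.6
ee_pos: [577.0, 9.1, 68.6]
ee_rot: [179.9, 0.1, 85.1]
force: [-0.5, -3.8, 5.5]
gripper_width: 35.7
gripper_force: 25.0
```

>>> send_rows(targets="0.0005 0 0 0 0 0 32; 0.001 0 0 0 0 0 32; 0.001 0 0 0 0 0 32")

```text
time_s: 6.85
ee_pos: [577.1, 10.1, 68.6]
ee_rot: [179.9, 0.1, 85.1]
force: [-0.7, -3.5, 5.6]
gripper_width: 35.8
gripper_force: 25.0
```

>>> send_rows(targets="0.0005 0 0 0 0 0 32; 0.001 0 0 0 0 0 32; 0.001 0 0 0 0 0 32")

```text
time_s: 7.1
ee_pos: [577.2, 11.1, 68.6]
ee_rot: [179.9, 0.1, 85.1]
force: [-1.0, -3.1, 5.3]
gripper_width: 35.9
gripper_force: 25.0
```

>>> send_rows(targets="0.0005 0 0 0 0 0 32; 0.001 0 0 0 0 0 32; 0.001 0 0 0 0 0 32")

```text
time_s: 7.35
ee_pos: [577.3, 12.1, 68.6]
ee_rot: [179.9, 0.1, 85.1]
force: [-0.4, -2.5, 6.0]
gripper_width: 36.1
gripper_force: 25.0
```

```bash
python3 - <<'E'
from h import *
f=eyes.grab_frame("wrist");s=eyes.grab_frame("scene")
o=np.zeros((500,800,3),np.uint8);o[:,:400]=cv2.resize(f["image"][0:200,237:397],(400,500));o[:,400:]=cv2.resize(s["image"][160:260,321:401],(400,500))
cv2.imwrite("pics/c4.png",o)
E
```

```text
(no output)
```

View pics/c4.png

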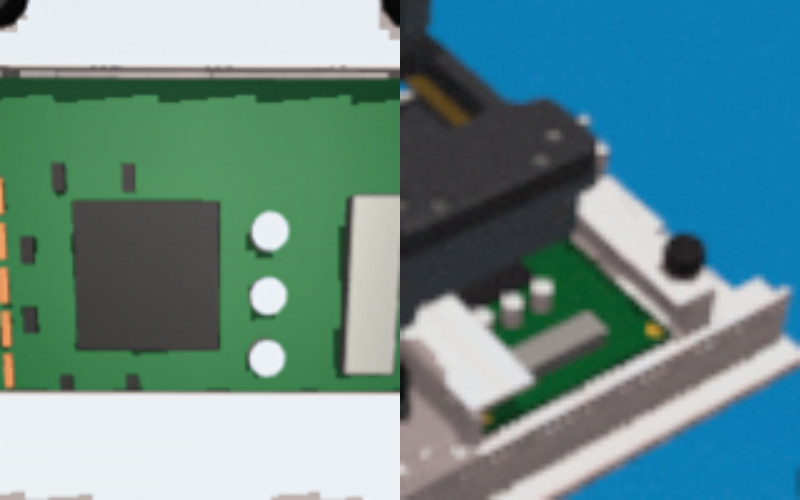

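The board's far edge (wrist crop row 80) is a few millimetres short of the far jaw (row 67), part of that being the face itself. Continue in small steps.

>>> send_rows(targets="0.0005 0 0 0 0 0 32; 0.001 0 0 0 0 0 32; 0.001 0 0 0 0 0 32")

```text
time_s: 7.7
ee_pos: [577.3, 13.1, 68.6]
ee_rot: [179.9, 0.1, 85.1]
force: [-1.1, -3.9, 6.6]
gripper_width: 36.2
gripper_force: 25.0
```

>>> send_rows(targets="0.0005 0 0 0 0 0 32; 0.001 0 0 0 0 0 32; 0.001 0 0 0 0 0 32")

```text
time_s: 7.95
ee_pos: [577.4, 14.1, 68.6]
ee_rot: [179.9, 0.1, 85.1]
force: [-1.0, -4.2, 5.9]
gripper_width: 36.0
gripper_force: 25.0
```

>>> send_rows(targets="0.0004 0 0 0 0 0 32; 0.0007 0 0 0 0 0 32; 0.0007 0 0 0 0 0 32")

```text
time_s: 8.2
ee_pos: [577.5, 14.7, 68.6]
ee_rot: [179.9, 0.1, 85.1]
force: [-0.4, -4.6, 5.8]
gripper_width: 35.7
gripper_force: 25.0
```

>>> send_rows(targets="0.0004 0 0 0 0 0 32; 0.0007 0 0 0 0 0 32; 0.0007 0 0 0 0 0 32")

```text
time_s: 8.45
ee_pos: [577.6, 15.4, 68.6]
ee_rot: [179.9, 0.1, 85.1]
force: [-0.8, -2.9, 6.1]
gripper_width: 35.7
gripper_force: 25.0
```

>>> send_rows(targets="0.0004 0 0 0 0 0 32; 0.0007 0 0 0 0 0 32; 0.0007 0 0 0 0 0 32")

```text
time_s: 8.7
ee_pos: [577.6, 16.1, 68.6]
ee_rot: [179.9, 0.1, 85.1]
force: [-1.2, -3.6, 5.4]
gripper_width: 36.0
gripper_force: 25.0
```

>>> send_rows(targets="0.0004 0 0 0 0 0 32; 0.0007 0 0 0 0 0 32; 0.0007 0 0 0 0 0 32")

```text
time_s: 8.95
ee_pos: [577.7, 16.8, 68.6]
ee_rot: [179.9, 0.1, 85.1]
force: [-1.9, -2.8, 5.9]
gripper_width: 35.8
gripper_force: 25.0
```

```bash
python3 - <<'E'
from h import *
f=eyes.grab_frame("wrist")
print(f["image"][10:60,300].tolist())
for z in(52,34): print(onz(f,[(300,r) for r in range(20,50,4)],z)[:,1].round(1).tolist())
E
```

```text
[[242, 237, 232], [242, 237, 232], [242, 237, 232], [242, 237, 232], [242, 238, 232], [242, 237, 231], [242, 237, 232], [242, 237, 232], [242, 238, 232], [242, 238, 232], [242, 238, 232], [242, 237, 232], [242, 238, 232], [243, 238, 233], [242, 237, 232], [242, 238, 232], [242, 238, 232], [242, 238, 232], [242, 238, 233], [242, 238, 232], [242, 237, 232], [242, 238, 232], [242, 238, 233], [242, 238, 232], [243, 239, 233], [244, 240, 235], [224, 224, 229], [137, 139, 148], [72, 82, 74], [47, 73, 37], [45, 75, 31], [45, 75, 31], [45, 75, 31], [44, 75, 30], [45, 75, 31], [45, 75, 31], [44, 76, 31], [60, 96, 46], [61, 99, 48], [66, 103, 52], [88, 136, 72], [96, 146, 80], [96, 146, 79], [96, 146, 79], [96, 146, 79], [97, 146, 80], [96, 146, 79], [96, 147, 79], [96, 146, 79], [97, 147, 79]]
[134.2, 132.4, 130.6, 128.7, 126.9, 125.0, 123.1, 121.3]
[138.5, 136.5, 134.5, 132.5, 130.5, 128.5, 126.4, 124.4]
```

The board's far edge now goes under the far jaw's overhang (edge at row 37), so home lies somewhat further on. I'll continue gently.

>>> send_rows(targets="0.0004 0 0 0 0 0 32; 0.0008 0 0 0 0 0 32; 0.001 0 0 0 0 0 32")

```text
time_s: 9.25
ee_pos: [577.8, 17.8, 68.6]
ee_rot: [179.9, 0.1, 85.1]
force: [-1.9, -3.7, 5.4]
gripper_width: 36.1
gripper_force: 25.0
```

>>> send_rows(targets="0.0004 0 0 0 0 0 32; 0.0008 0 0 0 0 0 32; 0.001 0 0 0 0 0 32")

```text
time_s: 9.5
ee_pos: [577.8, 18.1, 68.6]
ee_rot: [179.9, 0.1, 85.1]
force: [0.2, -7.4, 5.6]
gripper_width: 36.1
gripper_force: 25.0
```

>>> send_rows(targets="0.0004 0 0 0 0 0 32; 0.0004 0 0 0 0 0 32; 0.0004 0 0 0 0 0 32")

```text
time_s: 9.75
ee_pos: [577.8, 18.0, 68.6]
ee_rot: [179.9, 0.2, 85.1]
force: [-1.3, -7.6, 6.7]
gripper_width: 35.9
gripper_force: 25.0
```

The board is home (stall at y=18.0). Relieve the push, then release partway to feel the lever.

>>> send_rows(targets="-0.001 0 0 0 0 0 32; -0.001 0 0 0 0 0 32; -0.001 0 0 0 0 0 40; -0.001 0 0 0 0 0 45; -0.001 0 0 0 0 0 50; -0.001 0 0 0 0 0 55; -0.001 0 0 0 0 0 60; -0.001 0 0 0 0 0 65; -0.001 0 0 0 0 0 65; -0.001 0 0 0 0 0 65")

```text
time_s: 10.58
ee_pos: [576.8, 19.2, 67.5]
ee_rot: [-179.9, -0.0, 85.1]
force: [0.3, 0.6, -1.6]
gripper_width: 59.8
gripper_force: 0.4
```

```bash
python3 - <<'E'
from h import *
s=env.state();print(s["ee_pos"],s["force"],s["gripper_width"],s["gripper_force"])
f=eyes.grab_frame("wrist");t=eyes.grab_frame("scene")
cv2.imwrite("pics/w5.png",np.vstack([f["image"][100:350,200:440].repeat(1,0),]).repeat(2,0).repeat(2,1)[:500])
E
```

```text
[576.76673719  19.24955247  67.51512341] [ 0.25308153  0.60488848 -1.5511412 ] 59.80693825549186 0.3796491499815602
```

View pics/w5.png

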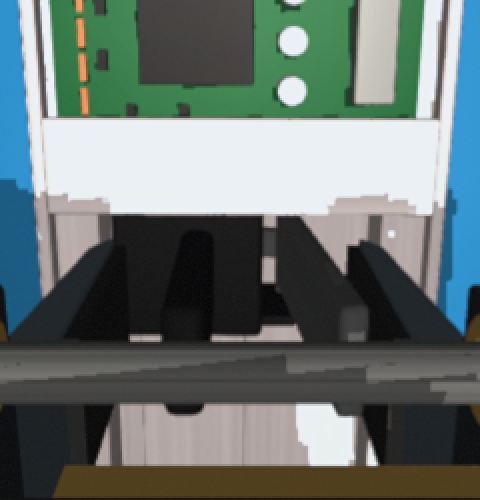

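The lever is released between notches: there is a gap to the right finger and no force. Measure the lever/post top spread.

```bash
python3 - <<'E'
from h import *
f=eyes.grab_frame("wrist")
p=onz(f,[(281.5,260),(306,260)],104);l=onz(f,[(370.5,260),(384,260)],100)
print(p,l)
go(577.8,18.0,68.6)
E
```

```text
[[562.75962177  30.27826324 104.        ]
 [573.42533179  29.3568348  104.        ]] [[602.03181335  25.03248512 100.        ]
 [608.08096977  24.51450213 100.        ]]
shift [-0.0011  0.0006 -0.0009] rot [-0.03 -0.02  0.  ] t 10.7333
```

Spread is about 45 mm, so the latch is between notches. Ease back: squeeze, shift back about 2 mm, release, and feel for the lever.

>>> send_rows(targets="0 0.0005 -0.001 0 0 0 32; 0 0.0005 -0.001 0 0 0 32; 0 0.0005 -0.001 0 0 0 32; 0 0.0005 -0.001 0 0 0 32; 0 0.0005 -0.001 0 0 0 32; -0.001 0.0005 -0.001 0 0 0 32; -0.0025 0.0005 -0.001 0 0 0 32; -0.0025 0.0005 -0.001 0 0 0 32; -0.0025 0.0005 -0.001 0 0 0 32")

```text
time_s: 11.48
ee_pos: [577.7, 16.6, 69.5]
ee_rot: [180.0, -0.0, 85.1]
force: [-1.6, 1.4, 6.7]
gripper_width: 36.1
gripper_force: 25.0
```

>>> send_rows(targets="0 0 0 0 0 0 50; 0 0 0 0 0 0 65; 0 0 0 0 0 0 65; 0 0 0 0 0 0 65; 0 0 0 0 0 0 65; 0 0 0 0 0 0 65")

```text
time_s: 11.98
ee_pos: [577.0, 16.2, 68.4]
ee_rot: [-179.9, 0.0, 85.1]
force: [-0.6, -0.1, -0.4]
gripper_width: 59.4
gripper_force: 0.0
```

>>> send_rows(targets="0 0 0 0 0 0 32; 0 0 0 0 0 0 32; 0 0 0 0 0 0 32; 0 0 0 0 0 0 32; 0 0 0 0 0 0 32; -0.001 0 0 0 0 0 32; -0.0018 0 0 0 0 0 32; -0.0018 0 0 0 0 0 32; -0.0018 0 0 0 0 0 65; -0.0018 0 0 0 0 0 65; -0.0018 0 0 0 0 0 65; -0.0018 0 0 0 0 0 65")

```text
time_s: 12.98
ee_pos: [576.8, 14.3, 68.5]
ee_rot: [-179.9, 0.0, 85.1]
force: [0.2, -0.4, -0.7]
gripper_width: 58.6
gripper_force: 0.0
```

>>> send_rows(targets="0 0 0 0 0 0 65; 0 0 0 0 0 0 65")

```text
time_s: 13.15
ee_pos: [577.1, 14.4, 68.6]
ee_rot: [-179.9, 0.0, 85.1]
force: [0.4, -0.6, -0.5]
gripper_width: 59.3
gripper_force: 0.0
```

>>> send_rows(targets="0 0 0 0 0 0 32; 0 0 0 0 0 0 32; 0 0 0 0 0 0 32; 0 0 0 0 0 0 32; 0 0 0 0 0 0 32; -0.001 0 0 0 0 0 32; -0.0018 0 0 0 0 0 32; -0.0018 0 0 0 0 0 32; -0.0018 0 0 0 0 0 65; -0.0018 0 0 0 0 0 65; -0.0018 0 0 0 0 0 65; -0.0018 0 0 0 0 0 65")

```text
time_s: 14.15
ee_pos: [576.7, 12.5, 68.4]
ee_rot: [-179.9, 0.0, 85.1]
force: [-0.6, -0.4, -0.2]
gripper_width: 58.2
gripper_force: 0.0
```

```bash
python3 - <<'E'
from h import *
import pickle
f=eyes.grab_frame("wrist");pickle.dump(f,open("w6.pkl","wb"))
s=env.state();print(s["ee_pos"],s["force"],s["gripper_width"],s["gripper_force"])
print(f["image"][260,270:420].mean(1).astype(int).tolist())
E
```

```text
[576.61605446  12.50866357  68.37556889] [ 1.01145271 -0.39239895 -0.78535107] 58.84843123896889 0.0
[22, 24, 23, 24, 23, 22, 22, 21, 22, 17, 15, 18, 18, 18, 19, 20, 22, 22, 22, 22, 20, 24, 23, 24, 24, 24, 21, 17, 18, 14, 12, 11, 8, 9, 10, 17, 24, 23, 24, 25, 23, 21, 24, 22, 22, 24, 24, 23, 22, 22, 22, 23, 23, 22, 26, 23, 23, 21, 19, 56, 125, 139, 138, 138, 139, 139, 141, 141, 143, 143, 144, 145, 144, 142, 140, 134, 82, 40, 32, 34, 34, 33, 34, 33, 33, 34, 34, 32, 33, 33, 33, 33, 33, 35, 45, 54, 57, 60, 63, 63, 64, 64, 63, 63, 61, 61, 58, 51, 33, 16, 15, 13, 14, 14, 14, 12, 12, 14, 15, 12, 16, 13, 16, 16, 16, 15, 13, 15, 21, 28, 34, 37, 37, 39, 36, 38, 39, 38, 39, 38, 37, 39, 37, 39, 37, 39, 37, 37, 38, 38]
```

```bash
python3 - <<'E'
from h import *
import pickle
a=cv2.imread("pics/w5.png")[::2,::2].mean(2); f=pickle.load(open("w6.pkl","rb"))["image"].mean(2)[100:350,200:440]
for r in(155,160,165):
    for im in(a,f): print(r,im[r,135:190].astype(int).tolist())
E
```

```text
155 [11, 10, 10, 12, 11, 8, 10, 10, 9, 23, 33, 35, 34, 35, 34, 35, 35, 35, 34, 35, 34, 34, 33, 34, 34, 34, 34, 32, 34, 35, 34, 34, 34, 34, 35, 41, 50, 55, 57, 58, 58, 57, 58, 58, 58, 58, 58, 55, 50, 31, 16, 14, 13, 14, 14]
155 [23, 23, 23, 22, 23, 24, 21, 23, 25, 32, 34, 34, 33, 33, 34, 35, 34, 34, 33, 33, 33, 33, 32, 32, 32, 33, 33, 33, 34, 42, 54, 58, 60, 63, 63, 64, 63, 63, 61, 63, 62, 60, 54, 42, 23, 12, 14, 13, 12, 12, 14, 11, 13, 17, 14]
160 [24, 25, 23, 25, 25, 25, 25, 26, 25, 27, 25, 23, 32, 33, 34, 35, 34, 35, 36, 35, 35, 35, 34, 35, 34, 34, 35, 33, 34, 32, 34, 34, 34, 34, 39, 48, 55, 59, 61, 64, 64, 64, 63, 62, 62, 61, 61, 57, 55, 33, 14, 13, 14, 13, 13]
160 [139, 141, 141, 143, 143, 144, 145, 144, 142, 140, 134, 82, 40, 32, 34, 34, 33, 34, 33, 33, 34, 34, 32, 33, 33, 33, 33, 33, 35, 45, 54, 57, 60, 63, 63, 64, 64, 63, 63, 61, 61, 58, 51, 33, 16, 15, 13, 14, 14, 14, 12, 12, 14, 15, 12]
165 [169, 171, 173, 175, 175, 174, 177, 177, 176, 174, 171, 172, 171, 152, 101, 51, 34, 33, 34, 33, 34, 35, 34, 35, 34, 34, 34, 34, 33, 33, 34, 33, 32, 34, 41, 51, 56, 57, 59, 64, 65, 64, 64, 64, 63, 64, 70, 60, 45, 26, 16, 14, 13, 13, 15]
165 [170, 171, 172, 173, 173, 174, 177, 175, 173, 170, 171, 171, 151, 88, 39, 33, 34, 34, 34, 33, 33, 34, 33, 33, 33, 32, 34, 32, 37, 46, 54, 57, 60, 63, 63, 64, 62, 64, 87, 96, 93, 87, 70, 36, 16, 12, 15, 14, 13, 13, 15, 13, 15, 13, 12]
```

```bash
cat >> h.py <<'E'
def edges(im,r):
    g=np.diff(cv2.GaussianBlur(im.astype(np.float32),(1,3),0)[r]); 
    return [(i,int(v)) for i,v in enumerate(g) if abs(v)>7 and abs(v)>=abs(g[max(0,i-3):i+4]).max()]
E
python3 - <<'E'
from h import *
import pickle
a=cv2.imread("pics/w5.png")[::2,::2].mean(2); f=pickle.load(open("w6.pkl","rb"))["image"].mean(2)[100:350,200:440]
for r in(90,120,160,165,203):
    for im in(a,f): print(r,edges(im,r))
for im in(a,f): print("col lever/gap",edges(im.T,130),edges(im.T,174),edges(im.T,95))
E
```

```text
90 [(7, 33), (15, 56), (21, -25), (216, -20), (222, -50)]
90 [(8, 19), (15, 50), (22, 25), (215, -20), (221, -48)]
120 [(18, 44), (27, 49), (49, -43), (55, -13), (89, -9), (106, 9), (130, 23), (137, -16), (158, 66), (178, -46), (183, -17), (189, 53), (211, -40), (220, -31), (225, 34)]
120 [(17, 42), (27, 70), (48, -53), (54, -11), (87, -8), (105, 10), (130, 25), (136, -17), (158, 47), (177, -45), (188, 54), (209, -43), (219, -29), (224, 35)]
160 [(3, 35), (10, -14), (35, -9), (146, 11), (169, 9), (183, -21), (199, 9), (224, 30), (232, -54)]
160 [(4, 35), (11, -16), (36, -10), (104, 8), (129, 63), (145, -44), (163, 9), (177, -17), (199, 7), (223, 36), (230, -45)]
165 [(3, 39), (32, -8), (64, 7), (105, 8), (129, 65), (148, -51), (169, 9), (183, -19), (203, 7), (232, -38)]
165 [(5, 39), (34, -7), (65, 63), (79, -63), (104, 63), (120, -19), (128, 8), (147, -60), (163, 9), (172, 20), (177, -32), (201, 10), (230, -42)]
203 [(0, -20), (7, 11), (41, -12), (59, 62), (70, -15), (82, -59), (101, 72), (120, -14), (147, 53), (166, -87), (181, -14), (193, 24), (234, 14)]
203 [(2, -16), (9, 7), (42
[... 285 characters left out ...]
 -15), (52, 24), (58, 71), (98, -41), (106, -9), (122, -70), (136, -9), (152, 8), (165, 13), (170, -28), (174, 17), (183, -21), (207, 104), (232, -102), (248, -27)] [(43, 24), (58, 90), (106, -91), (114, -8), (174, 16), (182, -16), (201, -20), (206, 68), (232, -78), (248, -28)]
col lever/gap [(55, 90), (103, -89), (110, -38), (124, 27), (138, -55), (159, 49), (170, -80), (174, 16), (184, -16), (201, 50), (232, -73), (248, -27)] [(1, 11), (32, -10), (41, 26), (55, 92), (99, -31), (122, -86), (148, 9), (163, 17), (170, -34), (174, 16), (188, -10), (202, 77), (221, -23), (232, -103), (248, -27)] [(31, 31), (55, 82), (103, -114), (111, -9), (170, 8), (174, 16), (202, 66), (232, -76), (248, -28)]
```

```bash
cat >> h.py <<'E'
def look():
    f=eyes.grab_frame("wrist"); im=f["image"].mean(2)[100:350,200:440]
    s=env.state(); print(s["time_s"],s["ee_pos"].round(1),s["force"].round(1),s["gripper_width"].round(1),s["gripper_force"])
    for r in(155,160,165): print(r,[e for e in edges(im,r) if 140<e[0]<215])
    L=[e for e in edges(im.T,95) if 40<e[0]<70]+[e for e in edges(im.T,95) if 95<e[0]<125]; print("lip rows",L)
E
echo ok
```

```text
ok
```

>>> send_rows(targets="0 0 0 0 0 0 100; 0 0 0 0 0 0 100; 0 0 0 0 0 0 100; 0 0 0 0 0 0 100; 0 0 0 0 0 0 100")

```text
time_s: 14.62
ee_pos: [577.4, 12.8, 68.9]
ee_rot: [-180.0, -0.0, 85.1]
force: [-0.1, -0.4, -0.2]
gripper_width: 89.7
gripper_force: 0.0
```

```bash
python3 -c "
from h import *
look()"
```

```text
Traceback (most recent call last):
  File "h.py", line 28, in look
    s=env.state(); print(s["time_s"],s["ee_pos"].round(1),s["force"].round(1),s["gripper_width"].round(1),s["gripper_force"])
                                                                              ^^^^^^^^^^^^^^^^^^^^^^^^
AttributeError: 'float' object has no attribute 'round'
```

```bash
sed -i 's/s\["gripper_width"\].round(1)/round(s["gripper_width"],1)/' h.py; python3 -c "
from h import *
look()"
```

```text
14.7167 [577.5  12.8  69. ] [ 0.2 -1.4 -0.2] 90.6 0.0
155 [(162, 10), (176, 80), (184, 38), (200, -74)]
160 [(144, -42), (162, 9), (176, 71), (184, 51), (199, -65)]
165 [(146, -57), (162, 9), (171, 22), (176, 49), (184, 49), (199, -70)]
lip rows [(55, 70), (103, -89), (112, -8)]
```

At home the lever stood about 2.5 mm further out than now, which suggests the latch was hanging on a notch edge. I stepped past it, so I go forward in small steps.

>>> send_rows(targets="0 -0.0005 0 0 0 0 32; 0 -0.0005 0 0 0 0 32; 0 -0.0005 0 0 0 0 32; 0 -0.0005 0 0 0 0 32; 0 -0.0005 0 0 0 0 32; 0 -0.0005 0 0 0 0 32; 0 -0.0005 0 0 0 0 32; 0 -0.0005 0 0 0 0 32; 0.001 -0.0005 0 0 0 0 32; 0.0015 -0.0005 0 0 0 0 32; 0.002 -0.0005 0 0 0 0 32; 0.002 -0.0005 0 0 0 0 32")

```text
time_s: 15.72
ee_pos: [577.5, 14.6, 69.4]
ee_rot: [179.9, 0.0, 85.1]
force: [-0.5, -3.2, 4.5]
gripper_width: 36.1
gripper_force: 25.0
```

>>> send_rows(targets="0 0 0 0 0 0 60; 0 0 0 0 0 0 80; 0 0 0 0 0 0 95; 0 0 0 0 0 0 95; 0 0 0 0 0 0 95; 0 0 0 0 0 0 95; 0 0 0 0 0 0 95")

```text
time_s: 16.3
ee_pos: [576.6, 15.0, 68.6]
ee_rot: [-179.9, -0.0, 85.1]
force: [-0.0, 0.2, -0.3]
gripper_width: 80.1
gripper_force: 0.0
```

```bash
python3 -c "
from h import *
look()"
```

```text
16.35 [576.7  15.   68.7] [-0.8 -0.5  0.9] 83.5 0.0
155 [(143, 10), (165, 9), (179, 51), (189, -61)]
160 [(146, -15), (164, 8), (178, 52), (189, -63)]
165 [(147, -59), (164, 9), (173, 12), (178, 58), (189, -62)]
lip rows [(57, 80), (105, -115), (112, -8)]
```

>>> send_rows(targets="0 0 0 0 0 0 32; 0 0 0 0 0 0 32; 0 0 0 0 0 0 32; 0 0 0 0 0 0 32; 0 0 0 0 0 0 32; 0 0 0 0 0 0 32; 0 0 0 0 0 0 32; 0.0006 0 0 0 0 0 32; 0.0014 0 0 0 0 0 32; 0.0014 0 0 0 0 0 32")

```text
time_s: 17.18
ee_pos: [577.6, 15.9, 69.4]
ee_rot: [179.9, 0.0, 85.1]
force: [-0.9, -2.3, 3.9]
gripper_width: 35.6
gripper_force: 25.0
```

>>> send_rows(targets="0 0 0 0 0 0 60; 0 0 0 0 0 0 80; 0 0 0 0 0 0 95; 0 0 0 0 0 0 95; 0 0 0 0 0 0 95; 0 0 0 0 0 0 95; 0 0 0 0 0 0 95")

```text
time_s: 17.77
ee_pos: [576.7, 16.4, 68.6]
ee_rot: [-179.9, -0.0, 85.1]
force: [0.4, 0.3, 0.7]
gripper_width: 80.1
gripper_force: 0.0
```

```bash
python3 -c "
from h import *
look()"
```

```text
17.8167 [576.8  16.4  68.7] [-0.5 -0.3  0.9] 84.0 0.0
155 [(143, 11), (165, 8), (179, 36), (189, -63)]
160 [(165, 10), (179, 45), (189, -63)]
165 [(147, -59), (165, 9), (179, 22), (189, -61)]
lip rows [(58, 76), (106, -97), (114, -7)]
```

>>> send_rows(targets="0 0 0 0 0 0 32; 0 0 0 0 0 0 32; 0 0 0 0 0 0 32; 0 0 0 0 0 0 32; 0 0 0 0 0 0 32; 0 0 0 0 0 0 32; 0 0 0 0 0 0 32; 0.0006 0 0 0 0 0 32; 0.0014 0 0 0 0 0 32; 0.0014 0 0 0 0 0 32")

```text
time_s: 18.65
ee_pos: [577.7, 17.4, 69.4]
ee_rot: [179.9, 0.0, 85.1]
force: [-0.3, -2.3, 3.3]
gripper_width: 35.9
gripper_force: 25.0
```

>>> send_rows(targets="0 0 0 0 0 0 60; 0 0 0 0 0 0 80; 0 0 0 0 0 0 95; 0 0 0 0 0 0 95; 0 0 0 0 0 0 95; 0 0 0 0 0 0 95; 0 0 0 0 0 0 95")

```text
time_s: 19.23
ee_pos: [576.8, 17.8, 68.6]
ee_rot: [-179.9, -0.0, 85.1]
force: [-0.0, -1.0, 0.7]
gripper_width: 79.7
gripper_force: 0.0
```

```bash
python3 -c "
from h import *
look()"
```

```text
19.2833 [576.9  17.8  68.7] [ 0.3 -0.8 -0.5] 83.9 0.0
155 [(143, 12), (167, 10), (181, 17), (189, -62)]
160 [(166, 10), (181, 15), (189, -64)]
165 [(147, -59), (166, 8), (180, 11), (189, -62)]
lip rows [(59, 81), (106, -92), (114, -8)]
```

```bash
sed -i 's/140<e\[0\]<215/95<e[0]<215/' h.py; python3 -c "
from h import *
look()"
```

```text
19.3333 [577.1  17.8  68.8] [-0.2  0.6 -0.2] 85.8 0.0
155 [(105, 8), (142, 10), (167, 8), (180, 14), (186, 54), (193, -61)]
160 [(105, 10), (166, 9), (180, 20), (186, 43), (193, -59)]
165 [(104, 12), (129, 65), (147, -59), (166, 10), (180, 13), (185, 43), (192, -60)]
lip rows [(58, 83), (106, -89), (114, -8)]
```

>>> send_rows(targets="0 0 0 0 0 0 32; 0 0 0 0 0 0 32; 0 0 0 0 0 0 32; 0 0 0 0 0 0 32; 0 0 0 0 0 0 32; 0 0 0 0 0 0 32; 0 0 0 0 0 0 32; 0.0006 0 0 0 0 0 32; 0.0014 0 0 0 0 0 32; 0.0014 0 0 0 0 0 32")

```text
time_s: 20.17
ee_pos: [577.9, 18.7, 69.5]
ee_rot: [179.9, 0.0, 85.1]
force: [-0.2, -2.8, 3.3]
gripper_width: 35.9
gripper_force: 25.0
```

>>> send_rows(targets="0 0 0 0 0 0 60; 0 0 0 0 0 0 80; 0 0 0 0 0 0 95; 0 0 0 0 0 0 95; 0 0 0 0 0 0 95; 0 0 0 0 0 0 95; 0 0 0 0 0 0 95")

```text
time_s: 20.75
ee_pos: [576.9, 19.2, 68.6]
ee_rot: [-179.9, -0.0, 85.1]
force: [0.2, -0.4, 0.4]
gripper_width: 79.7
gripper_force: 0.0
```

```bash
python3 -c "
from h import *
look()"
```

```text
20.8 [577.   19.2  68.6] [-0.2 -0.2  0.3] 83.7 0.0
155 [(106, 7), (142, 12), (181, 14), (189, -62)]
160 [(105, 7), (167, 10), (181, 19), (189, -64)]
165 [(105, 8), (129, 72), (147, -59), (167, 9), (172, 14), (181, 9), (189, -62)]
lip rows [(42, 25), (52, -7), (60, 77), (107, -107), (115, -7)]
```

>>> send_rows(targets="0 0 0 0 0 0 32; 0 0 0 0 0 0 32; 0 0 0 0 0 0 32; 0 0 0 0 0 0 32; 0 0 0 0 0 0 32; 0 0 0 0 0 0 32; 0 0 0 0 0 0 32; 0.0006 0 0 0 0 0 32; 0.0012 0 0 0 0 0 32; 0.0012 0 0 0 0 0 32")

```text
time_s: 21.63
ee_pos: [578.0, 19.9, 69.5]
ee_rot: [179.9, 0.0, 85.1]
force: [-1.4, -2.4, 3.5]
gripper_width: 36.1
gripper_force: 25.0
```

>>> send_rows(targets="0.0005 0 0 0 0 0 32; 0.0005 0 0 0 0 0 32; 0.0005 0 0 0 0 0 32")

```text
time_s: 21.88
ee_pos: [578.0, 20.3, 69.5]
ee_rot: [179.9, 0.0, 85.1]
force: [-0.3, -3.5, 5.5]
gripper_width: 35.8
gripper_force: 25.0
```

>>> send_rows(targets="0.0003 0 0 0 0 0 32; 0.0006 0 0 0 0 0 32; 0.0006 0 0 0 0 0 32")

```text
time_s: 22.13
ee_pos: [578.0, 20.3, 69.5]
ee_rot: [179.9, 0.1, 85.1]
force: [-0.6, -5.3, 6.0]
gripper_width: 35.7
gripper_force: 25.0
```

>>> send_rows(targets="0.0003 0 0 0 0 0 32; 0.0006 0 0 0 0 0 32; 0.0006 0 0 0 0 0 32")

```text
time_s: 22.38
ee_pos: [578.0, 20.3, 69.5]
ee_rot: [179.9, 0.1, 85.1]
force: [-0.8, -6.1, 5.4]
gripper_width: 36.0
gripper_force: 25.0
```

Home again (stall at 20.3). Release fully here and measure.

>>> send_rows(targets="-0.001 0 0 0 0 0 32; -0.0012 0 0 0 0 0 32; -0.0012 0 0 0 0 0 60; -0.0012 0 0 0 0 0 80; -0.0012 0 0 0 0 0 95; -0.0012 0 0 0 0 0 95; -0.0012 0 0 0 0 0 95; -0.0012 0 0 0 0 0 95; -0.0012 0 0 0 0 0 95")

```text
time_s: 23.13
ee_pos: [576.9, 21.0, 68.5]
ee_rot: [-179.9, -0.0, 85.1]
force: [-0.8, 0.4, -0.0]
gripper_width: 79.7
gripper_force: 0.0
```

```bash
python3 -c "
from h import *
look()"
```

```text
23.1833 [577.1  20.9  68.7] [ 0.7 -0.  -0.4] 83.7 0.0
155 [(106, 9), (144, 11), (191, -12)]
160 [(105, 8), (146, 62), (178, 9), (192, -24)]
165 [(105, 9), (130, 56), (151, -71), (177, 21), (190, -24)]
lip rows [(45, 26), (61, 87), (109, -80), (117, -8)]
```

The lever now hangs further out (about 0.12 rad, on a notch edge). Check that the board is really home, using the far-jaw geometry from earlier frames and board squareness now.

```bash
python3 - <<'E'
from h import *
import pickle
np.set_printoptions(precision=1,suppress=True)
t=pickle.load(open("top0.pkl","rb"));s=pickle.load(open("scene0.pkl","rb"))
T=lambda p:np.array(p,float)/4+[255,140]-.375
S=lambda p:np.array(p,float)/4+[225,175]-.375
fy=np.array([.0848,.996]);o=np.array([578.8,36.9]);fx=np.array([.996,-.0848])
def F(p): d=p[:,:2]-o; return np.c_[d@fx,d@fy]
print("knob T",F(onz(t,T([(172,73),(112,233)]),64)),"knob S",F(onz(s,S([(502,45),(612,143)]),62)))
print("far front T",F(onz(t,T([(207,68),(133,280)]),52)),"S",F(onz(s,S([(605,195),(465,55)]),52)),"back S",F(onz(s,S([(637,170),(500,35)]),52)))
f=eyes.grab_frame("wrist");g=f["image"].mean(2)
for c in(225,250,275,300,330,360,380,395):
    e=edges(g[:80].T,c); print(c,e)
hsv=cv2.cvtColor(f["image"],cv2.COLOR_BGR2HSV);m=cv2.inRange(hsv,(40,80,30),(85,255,255))
tops=[(c,int(np.argmax(m[:200,c]>0)),int(200-np.argmax(m[:200,c][::-1]>0))) for c in range(225,400,25)]
print(tops);print(F(onz(f,[(c,a) for c,a,b in tops],34)));print(F(onz(f,[(c,b) for c,a,b in tops],52)))
E
```

```text
knob T [[ 41.6 104.8]
 [-42.  104.8]] knob S [[-39.  102.8]
 [ 45.2 102. ]]
far front T [[ 53.1  91.4]
 [-58.1  89.4]] S [[ 62.3  84.5]
 [-52.2  90.2]] back S [[ 58.2 107.6]
 [-55.  114.8]]
225 [(25, 67), (29, 49), (45, -69), (57, 29)]
250 [(5, -35), (9, -38), (19, 32), (23, 73), (27, 37), (45, -80), (55, 28)]
275 [(45, -80), (56, 36)]
300 [(3, 8), (45, -84), (54, 40)]
330 [(3, 14), (45, -79), (55, 41)]
360 [(2, -15), (45, -87), (56, 41)]
380 [(2, 63), (45, -86), (57, 26)]
395 [(0, -37), (18, -8), (28, 47), (34, 53), (45, -87), (56, 38)]
[(225, 49, 102), (250, 47, 161), (275, 47, 161), (300, 48, 161), (325, 48, 161), (350, 48, 161), (375, 48, 161)]
[[-52.1  90.6]
 [-37.9  91.6]
 [-23.8  91.6]
 [ -9.7  91.1]
 [  4.4  91.1]
 [ 18.6  91.1]
 [ 32.7  91.1]]
[[-49.5  61.4]
 [-37.8  29.7]
 [-23.8  29.7]
 [ -9.7  29.6]
 [  4.3  29.6]
 [ 18.4  29.6]
 [ 32.4  29.6]]
```

The board is square and its far edge is about 7.5 mm under the far lip. The knob position is consistent with an 8 mm lip, so it is home. The lever drops further only going forward, so that notch is out of reach and the usable one is up to 16 mm back. Squeeze and go back about 11 mm, then step.

>>> send_rows(targets="0 0 0 0 0 0 32; 0 0 0 0 0 0 32; 0 0 0 0 0 0 32; 0 0 0 0 0 0 32; 0 0 0 0 0 0 32; 0 0 0 0 0 0 32; 0 0 0 0 0 0 32; 0 0 0 0 0 0 32; -0.002 0 0 0 0 0 32; -0.004 0 0 0 0 0 32; -0.006 0 0 0 0 0 32; -0.006 0 0 0 0 0 32")

```text
time_s: 24.23
ee_pos: [577.4, 14.6, 69.3]
ee_rot: [179.9, -0.0, 85.1]
force: [1.2, 1.8, 4.7]
gripper_width: 36.1
gripper_force: 25.0
```

>>> send_rows(targets="0 0 0 0 0 0 60; 0 0 0 0 0 0 80; 0 0 0 0 0 0 95; 0 0 0 0 0 0 95; 0 0 0 0 0 0 95; 0 0 0 0 0 0 95; 0 0 0 0 0 0 95")

```text
time_s: 24.82
ee_pos: [576.4, 14.7, 68.5]
ee_rot: [-179.9, 0.0, 85.1]
force: [-0.8, -0.2, -1.0]
gripper_width: 79.5
gripper_force: 0.0
```

```bash
python3 -c "
from h import *
look()"
```

```text
24.8667 [576.6  14.7  68.6] [ 0.3 -0.9 -0.1] 83.8 0.0
155 [(106, 9), (142, 10), (177, 52), (189, -59)]
160 [(105, 7), (164, 9), (179, 45), (189, -62)]
165 [(105, 8), (130, 56), (146, -49), (164, 9), (173, 22), (178, 41), (189, -63)]
lip rows [(61, 80), (109, -80), (116, -7)]
```

>>> send_rows(targets="0 0 0 0 0 0 32; 0 0 0 0 0 0 32; 0 0 0 0 0 0 32; 0 0 0 0 0 0 32; 0 0 0 0 0 0 32; 0 0 0 0 0 0 32; 0 0 0 0 0 0 32; -0.001 0 0 0 0 0 32; -0.0018 0 0 0 0 0 32; -0.0018 0 0 0 0 0 32")

```text
time_s: 25.7
ee_pos: [577.4, 13.3, 69.4]
ee_rot: [179.9, -0.1, 85.1]
force: [0.3, 2.9, 2.7]
gripper_width: 36.0
gripper_force: 25.0
```

>>> send_rows(targets="0 0 0 0 0 0 60; 0 0 0 0 0 0 80; 0 0 0 0 0 0 95; 0 0 0 0 0 0 95; 0 0 0 0 0 0 95; 0 0 0 0 0 0 95; 0 0 0 0 0 0 95")

```text
time_s: 26.28
ee_pos: [576.4, 12.8, 68.6]
ee_rot: [-179.9, 0.0, 85.1]
force: [0.3, 0.3, -0.1]
gripper_width: 79.9
gripper_force: 0.0
```

```bash
python3 -c "
from h import *
look()"
```

```text
26.3333 [576.6  12.8  68.7] [-0.4 -0.1  0. ] 83.8 0.0
155 [(142, 12), (165, 7), (178, 62), (189, -63)]
160 [(105, 9), (164, 9), (178, 65), (189, -63)]
165 [(105, 7), (129, 76), (146, -60), (164, 10), (173, 22), (178, 57), (189, -60)]
lip rows [(59, 84), (106, -84), (115, -8)]
```

>>> send_rows(targets="0 0 0 0 0 0 32; 0 0 0 0 0 0 32; 0 0 0 0 0 0 32; 0 0 0 0 0 0 32; 0 0 0 0 0 0 32; 0 0 0 0 0 0 32; 0 0 0 0 0 0 32; -0.0012 0 0 0 0 0 32; -0.0024 0 0 0 0 0 32; -0.0024 0 0 0 0 0 32")

```text
time_s: 27.17
ee_pos: [577.2, 10.8, 69.4]
ee_rot: [179.9, -0.1, 85.0]
force: [-0.4, 1.1, 2.4]
gripper_width: 35.8
gripper_force: 25.0
```

>>> send_rows(targets="0 0 0 0 0 0 60; 0 0 0 0 0 0 80; 0 0 0 0 0 0 95; 0 0 0 0 0 0 95; 0 0 0 0 0 0 95; 0 0 0 0 0 0 95; 0 0 0 0 0 0 95")

```text
time_s: 27.75
ee_pos: [576.2, 10.4, 68.6]
ee_rot: [-179.9, 0.0, 85.1]
force: [-0.5, 0.2, 0.4]
gripper_width: 80.0
gripper_force: 0.0
```

```bash
python3 -c "
from h import *
look()"
```

```text
27.8 [576.4  10.4  68.7] [-0.4 -1.   0.1] 83.6 0.0
155 [(105, 7), (142, 10), (165, 9), (179, 58), (189, -62)]
160 [(105, 11), (129, 8), (165, 11), (179, 32), (189, -62)]
165 [(104, 17), (129, 56), (147, -59), (165, 9), (178, 40), (189, -61)]
lip rows [(58, 81), (106, -114), (114, -8)]
```

>>> send_rows(targets="0 0 0 0 0 0 32; 0 0 0 0 0 0 32; 0 0 0 0 0 0 32; 0 0 0 0 0 0 32; 0 0 0 0 0 0 32; 0 0 0 0 0 0 32; 0 0 0 0 0 0 32; -0.0012 0 0 0 0 0 32; -0.0024 0 0 0 0 0 32; -0.0024 0 0 0 0 0 32")

```text
time_s: 28.63
ee_pos: [577.0, 8.4, 69.5]
ee_rot: [179.9, -0.1, 85.0]
force: [-0.2, 2.0, 3.4]
gripper_width: 35.7
gripper_force: 25.0
```

>>> send_rows(targets="0 0 0 0 0 0 60; 0 0 0 0 0 0 80; 0 0 0 0 0 0 95; 0 0 0 0 0 0 95; 0 0 0 0 0 0 95; 0 0 0 0 0 0 95; 0 0 0 0 0 0 95")

```text
time_s: 29.22
ee_pos: [576.0, 8.0, 68.6]
ee_rot: [-179.9, 0.0, 85.1]
force: [-0.3, 0.2, -0.5]
gripper_width: 79.9
gripper_force: 0.0
```

```bash
python3 -c "
from h import *
look()"
```

```text
29.2667 [576.1   8.   68.7] [-0.1  0.4 -0.3] 83.6 0.0
155 [(105, 7), (143, 7), (167, 10), (181, 20), (189, -61)]
160 [(105, 8), (129, 34), (147, -23), (166, 9), (181, 16), (189, -64)]
165 [(104, 44), (116, -8), (128, 30), (148, -59), (166, 8), (180, 10), (189, -61)]
lip rows [(56, 69), (104, -90), (112, -10)]
```

>>> send_rows(targets="0 0 0 0 0 0 32; 0 0 0 0 0 0 32; 0 0 0 0 0 0 32; 0 0 0 0 0 0 32; 0 0 0 0 0 0 32; 0 0 0 0 0 0 32; 0 0 0 0 0 0 32; -0.001 0 0 0 0 0 32; -0.002 0 0 0 0 0 32; -0.002 0 0 0 0 0 32")

```text
time_s: 30.1
ee_pos: [576.8, 6.5, 69.5]
ee_rot: [179.9, -0.1, 85.0]
force: [0.8, 2.9, 4.3]
gripper_width: 35.9
gripper_force: 25.0
```

>>> send_rows(targets="0 0 0 0 0 0 60; 0 0 0 0 0 0 80; 0 0 0 0 0 0 95; 0 0 0 0 0 0 95; 0 0 0 0 0 0 95; 0 0 0 0 0 0 95; 0 0 0 0 0 0 95")

```text
time_s: 30.68
ee_pos: [575.7, 6.0, 68.5]
ee_rot: [-179.9, 0.0, 85.1]
force: [0.3, 0.8, -0.4]
gripper_width: 79.5
gripper_force: 0.0
```

```bash
python3 -c "
from h import *
look()"
```

```text
30.7333 [575.8   6.   68.6] [ 0.7 -0.3  0.2] 83.5 0.0
155 [(105, 9), (169, 9), (189, -61)]
160 [(105, 9), (129, 48), (148, -52), (169, 9), (189, -62)]
165 [(104, 65), (122, 12), (127, 8), (150, -59), (168, 8), (189, -61)]
lip rows [(55, 101), (103, -109), (111, -8)]
```

The lever is starting to drop (edge 164→169). Continue in smaller steps.

>>> send_rows(targets="0 0 0 0 0 0 32; 0 0 0 0 0 0 32; 0 0 0 0 0 0 32; 0 0 0 0 0 0 32; 0 0 0 0 0 0 32; 0 0 0 0 0 0 32; 0 0 0 0 0 0 32; -0.001 0 0 0 0 0 32; -0.0018 0 0 0 0 0 32; -0.0018 0 0 0 0 0 32")

```text
time_s: 31.57
ee_pos: [576.6, 4.7, 69.5]
ee_rot: [179.9, -0.1, 85.0]
force: [0.3, 2.4, 3.8]
gripper_width: 36.0
gripper_force: 25.0
```

>>> send_rows(targets="0 0 0 0 0 0 60; 0 0 0 0 0 0 80; 0 0 0 0 0 0 95; 0 0 0 0 0 0 95; 0 0 0 0 0 0 95; 0 0 0 0 0 0 95; 0 0 0 0 0 0 95")

```text
time_s: 32.15
ee_pos: [575.6, 4.2, 68.5]
ee_rot: [-179.9, 0.0, 85.1]
force: [0.6, 0.5, -1.7]
gripper_width: 79.6
gripper_force: 0.4
```

```bash
python3 -c "
from h import *
look()"
```

```text
32.2 [575.7   4.2  68.6] [ 0.6 -0.3 -1. ] 83.9 0.35354631138034165
155 [(105, 9), (146, 83), (153, -48), (191, 7), (204, -17)]
160 [(105, 8), (129, 68), (151, 51), (157, -68), (190, 7), (204, -16)]
165 [(104, 87), (122, 15), (151, 51), (161, -67), (190, 13), (203, -24)]
lip rows [(54, 69), (102, -112), (110, -10)]
```

The lever jumped out and rests on the finger, so the latch has dropped in. Open fully, shift 2 mm toward the lever side, and check.

>>> send_rows(targets="0 0.001 0 0 0 0 100; 0 0.002 0 0 0 0 100; 0 0.003 0 0 0 0 100; 0 0.003 0 0 0 0 100; 0 0.003 0 0 0 0 100; 0 0.003 0 0 0 0 100; 0 0.003 0 0 0 0 100")

```text
time_s: 32.78
ee_pos: [579.1, 4.1, 69.0]
ee_rot: [-180.0, -0.0, 85.1]
force: [0.7, -0.9, 0.7]
gripper_width: 91.3
gripper_force: 0.0
```

```bash
python3 -c "
from h import *
look()"
```

```text
32.8333 [579.2   4.1  69. ] [ 0.1 -0.1 -0.5] 91.2 0.0
155 [(99, 8), (124, 7), (141, 68), (152, -39), (198, 7), (210, -19)]
160 [(98, 7), (124, 76), (151, 52), (157, -57), (198, 7), (209, -17)]
165 [(98, 90), (115, -20), (149, 30), (161, -65), (197, 14), (209, -29)]
lip rows [(54, 84), (102, -110), (110, -9)]
```

Lever-to-post spread grew by 40 px from the between-notch state (about 0.2 rad), so the latch is fully in. Lift off.

>>> send_rows(targets="0 0 -0.005 0 0 0 100; 0 0 -0.015 0 0 0 100; 0 0 -0.03 0 0 0 100; 0 0 -0.05 0 0 0 100; 0 0 -0.075 0 0 0 100; 0 0 -0.1 0 0 0 100; 0 0 -0.13 0 0 0 100; 0 0 -0.13 0 0 0 100; 0 0 -0.13 0 0 0 100; 0 0 -0.13 0 0 0 100")

```text
time_s: 33.67
ee_pos: [578.8, 4.1, 199.2]
ee_rot: [180.0, -0.0, 85.1]
force: [0.0, 0.8, -0.3]
gripper_width: 91.3
gripper_force: 0.0
```

```bash
python3 - <<'E'
from h import *
np.set_printoptions(precision=1,suppress=True)
fy=np.array([.0848,.996]);o=np.array([578.8,36.9]);fx=np.array([.996,-.0848])
def F(p): d=p[:,:2]-o; return np.c_[d@fx,d@fy]
f=eyes.grab_frame("wrist")
m=cv2.inRange(cv2.cvtColor(f["image"],cv2.COLOR_BGR2HSV),(40,80,30),(85,255,255))
c=max(cv2.findContours(m,0,1)[0],key=cv2.contourArea);x,y,w,h=cv2.boundingRect(c)
print(x,y,w,h,"far vis z34",F(onz(f,[(x+w/2,y)],34)),"near lip z52",F(onz(f,[(x+w/2,y+h)],52)))
P=lambda u,z:np.r_[o+fx*u[0]+fy*u[1],z]
s=env.state();print(s["time_s"],s["ee_pos"],s["force"])
im=f["image"].mean(2)
r=int(proj(f,[[577,6,100]])[0,1]);print("row",r,"exp lever outer 0 / between",proj(f,[[616,6,98],[603,6,100],[559,6,104]])[:,0])
for q in(r-8,r,r+8): print(q,[(k,v,onz(f,[(k+.5,q)],100)[0,0].round(1)) for k,v in edges(im,q) if 260<k<420])
E
```

```text
256 55 117 83 far vis z34 [[ 0.7 90.8]] near lip z52 [[ 0.5 16.2]]
33.7167 [578.5   4.1 198.4] [-0.2  0.6  0.1]
row 199 exp lever outer 0 / between [360.9 345.6 292.8]
191 [(276, -66, np.float64(546.2)), (292, -7, np.float64(559.4)), (306, 10, np.float64(571.0)), (321, 65, np.float64(583.4)), (326, -60, np.float64(587.5)), (361, 16, np.float64(616.5)), (368, 76, np.float64(622.2)), (372, -47, np.float64(625.6)), (383, 41, np.float64(634.6))]
199 [(271, -51, np.float64(541.2)), (276, -69, np.float64(545.4)), (292, -8, np.float64(558.7)), (306, 11, np.float64(570.3)), (321, -10, np.float64(582.8)), (332, 91, np.float64(592.0)), (337, -43, np.float64(596.1)), (361, 10, np.float64(616.1)), (368, 69, np.float64(621.9)), (373, 42, np.float64(626.1)), (380, -43, np.float64(631.9))]
207 [(274, 62, np.float64(542.9)), (282, -13, np.float64(549.6)), (293, -45, np.float64(558.8)), (305, 63, np.float64(568.8)), (316, -13, np.float64(578.1)), (321, 28, np.float64(582.2)), (331, 28, np.float64(590.6)), (347, -55, np.float64(604.0)), (361, 10, np.float64(615.7)), (367, 54, np.float64(620.8)), (371, -44, np.float64(624.1)), (380, -36, np.float64(631.7))]
```

```bash
python3 -c "
from h import *
print(env.job_done())"
```

```text
the job is handed in; nothing more can be done
None
```

I pushed the board home against the far jaw and let the latch drop fully into a notch about 13 mm back, with the hand lifted clear. The next notch ahead was blocked by the board. I overshot while searching and had to push home a second time before finding this notch. The job took about 34 s and is handed in, and no verdict came back.

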